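# Load a test coupon under the spring clip of a bench fixture

## Robot

A 6-joint arm with a two-finger parallel gripper is mounted at the origin on a cart in front of the work surface, level with it; the furniture and walls round the work are solid. World frame = base frame: x ahead of the robot, y to its left, z up, the work surface at z = 0. Lengths are in m, angles in rad, forces in N, time in s.
With the tool pointing down it reaches from about 0.325 to 0.9 m from the base axis. Payload 6.1 kg.
Tool frame: the origin (TCP) lies midway between the tips of the shut fingers; the grasp point (between the pads) lies 19 mm behind it; z points along the fingers, y is the line along which they close (so a half turn about z gives the same grasp; the last joint's range is limited). The gripper opens to 85 mm and grips with 20 to 120 N. Pads are 22 mm wide; open, the fingers measure 114 mm over their backs; the gripper's body (76 mm by 85 mm) begins 54 mm behind the grasp point. The pads swing forward as they close: fully open they stand 13 mm farther back than shut.
Start: joints at [1.032, 0.22, 1.526, -0, 1.395, -0.126], TCP at [0.251, 0.572, 0.199] pointing down, gripper open.
Joint ranges: [-2.98, 2.98], [-0.91, 2.08], [0.09, 2.57], [-1.24, 4.39], [0.2, 2.65], [-2.68, 2.68]. Speed limits (rad/s): [2.57, 2.57, 3.01, 3.14, 3.14, 3.14].

## Interface

Orientations are given as [roll, pitch, yaw] about the fixed x, y, z axes, in that order (R = Rz(yaw) Ry(pitch) Rx(roll)).
In Python, from plant import movep, move_l, set_joints, gripper_to, hold, inverse_kinematics, observe, get_image, get_calibration, Unreachable, job_done gives the robot as it stands. Calls block until the motion is done:
- movep(position, orientation): joint-space move of the TCP to a pose.
- move_l(position, feed=0.15, rotation=None, max_force=None): straight line of the TCP; rotation=None keeps the orientation; feed is the mean speed in m/s. With max_force (N) it stops when the force on the tool has changed by that much, and returns True; else False.
- set_joints(angles): joint-space move.
- gripper_to(opening, f_grip=None): finger opening in m; f_grip is the grip in N (None keeps the last); returns when the fingers have stopped.
- hold(seconds).
- inverse_kinematics(position, orientation): joint angles nearest the present ones, or None.
- observe(): the state.
- get_image(name): name is "scene" or "side" or "wrist"; returns (picture, depth): 420x560x3 uint8, red, green, blue; 420x560 float32, m along the optical axis (not along the pixel's ray), 0 where there is no reading.
- get_calibration(name): a dict with "intrinsics" (3x3 intrinsics, pixels), "dist_coeffs" ([k1, k2, p1, p2, k3] as OpenCV has them; the pictures are not rectified), "world_from_camera" (4x4, takes a point from camera to world coordinates). Camera axes: x right, y down, z forward; pixel columns grow to the right and rows downward; lengths in m; the calibration is good to about 2 mm. A picture is of the moment at which its call begins: read the wrist's pose just before it. get_calibration takes no time and is no camera call; for the wrist camera it gives the pose at the moment of the call.
A pose or a line that the arm cannot do raises Unreachable and nothing moves.
- job_done(): hands the job in; it is judged then, once.
The state is a dict: "time_s": time; "q": joint angles; "joint_velocities": joint speeds; "joint_torque": joint torques, N m; "eef_pos": TCP position; "tcp_rot": TCP orientation; "ft_force": force on the tool from outside, world axes, zero at the start; "torque": the same for the moment, N m; "opening": finger opening in m; "grasp_force": force on a finger pad.
Only numpy, scipy, OpenCV 4.12 (cv2) and the standard library are available. Lean on these libraries where they do the work, as an engineer would, in place of code of your own. Each camera call takes 0.05 s, during which the arm holds its last target. There are 200 camera calls.

## Task

Load the test-coupon carrier into the clip fixture: press the clip's long paddle down with one fingertip so that its jaw lifts, and keep it down while the other fingertip pushes the carrier along its channel beneath the jaw, fully home against the end stop. Then let the paddle up so that the jaw comes down on the carrier, and move clear. Push only: do not pick up or lift the carrier, and leave the other things on the bench where they are.

Things in the scene. Friction and masses are not known exactly. Their poses are not given: they have to be found in the camera images.
- fixture: Low fixed metal fixture; origin: underside, under the channel's centre line. +x is the loading direction, y left of it, z up; sizes in its frame. Dark base plate x -105 to 74, y -39 to 93 mm, 12 mm thick. Channel: flat bed at z = 20 mm, x -102 to 71, open at the -x end, so a fingertip fits on the bed behind the carrier; rails' inner faces at y = +-26, 7.5 mm high, x -70 to 65 mm.
- clip_swing (a joint): Swing of the clip, rad: 0 = shut on the empty bed, 0.46 = paddle on its hard stop, jaw wide open. A spring shuts it: at the paddle's middle about 4 N starts it, 7 N reaches the stop. The carrier passes under the jaw from 0.25 up; shut on the carrier it reads about 0.105. Hinge barrel along fixture x at y = 42, z = 28 mm (radius 5, posts to z = 34 mm at x = -99 and 56).
- jaw (a point): Underside of the clip's jaw, which reaches over the channel from the hinge: at fixture (38, 1, 24) mm with the clip shut, 4 mm above the bed, about z = 42 mm at the stop. The jaw spans fixture x 29 to 47 mm; its arm's top is at z = 42 mm shut, about 60 mm open. Shut, it bars the carrier, which cannot be forced under it.
- clip: Spring clip, a steel rocker. Paddle: 116 mm long (fixture x -102 to 14), 34 mm wide, 4 mm thick, polished (friction about 0.3): press it anywhere along its length and slide along it. Origin on the hinge. At 0.38 rad it is level: top at z = 25 mm (5 mm above the bed), y 53 to 87 mm; 2 mm lower at the stop. Shut, it slopes up outward, from z = 30 mm (inner edge) to 42 mm (outer, y = 84 mm).
- paddle_mid (a point): Middle of the paddle's top face: fixture x = -44 mm; y = 69, z = 36 mm with the clip shut; y = 70, z = 25 mm at 0.38 rad. It moves with the clip.
- carrier: Loose carrier lying in the channel, short of the jaw: flat aluminium plate 60 (x) x 50 (y) x 8 mm, about 0.12 kg, a grey board with copper strips let into its top, and along its rear (-x) edge a raised push ledge 8 mm thick, 44 mm wide, 17 mm high from the underside. Origin: centre of the underside (rear face at x = -30, front at +30 mm). Axes as the fixture's. Push on its rear face.
- home (a point): Fixed point on the bed at fixture (30, 0, 20) mm, axes as the fixture's: the carrier's origin lies here when its front touches the end stop (stop face at fixture x = 60 mm, stop 11.5 mm high).
- cutter: Bystander: flush cutter with dark handles, 70 x 115 x 13 mm, lying on the bench; origin under its middle.
- tin: Bystander: round grey tin, 59 mm across, 24 mm high; origin under its centre.
- carton: Bystander: small pale carton, 72 x 60 x 28 mm; origin under its centre.
- connector_a: Bystander: round metal connector, 28 x 30 x 27 mm; origin under its centre.
- connector_b: Bystander: round metal connector, 26 x 29 x 25 mm; origin under its centre.
- hood: Bystander: flat black connector hood half, 32 x 38 x 7 mm; origin under its centre.
- pack: Bystander: upright block battery, 18 x 27 x 48 mm; origin under its centre.
Not all that is in view belongs to the job. What is shaped like the carrier but yellow is not meant.

How it is judged:
On the way, in this order (a step that is already met when the one before it is completed fails the run):
1. a fingertip holds the paddle down, jaw open, while the carrier is still in front of the jaw (value of joint clip_swing above 0.25 rad and contact force between the fingers and clip above 0.5 N and x of carrier in the frame of home below -0.034 m), for 0.2 s.
2. with the paddle still held down by a fingertip, the carrier is pushed home (value of joint clip_swing above 0.25 rad and contact force between the fingers and clip above 0.5 N and x of carrier in the frame of home above -0.004 m), for 0.2 s.
At the end, for the whole second after the job is handed in: the carrier lies flat on the bed, home against the end stop within 4 mm along the channel and 5 mm across it, straight within 0.06 rad and at rest, and the jaw has come down on it (clip between 0.07 and 0.18 rad) (x of carrier in the frame of home between -0.004 and 0.003 m and y of carrier in the frame of home between -0.005 and 0.005 m and z of carrier in the frame of home below 0.002 m and value of joint clip_swing between 0.07 and 0.18 rad and linear speed of carrier below 0.01 m/s and angle between the x axis of carrier and the x axis of fixture, either way round below 0.06 rad); the robot touches nothing.
It fails at once if the carrier is lifted off the bed by more than 10 mm or tipped by more than 0.25 rad (z of carrier in the frame of home above 0.01 m or angle between carrier's own z axis and vertical above 0.25 rad).
It fails at once if another thing on the bench is moved by more than 20 mm (distance of any of cutter, tin, carton, connector_a, connector_b, hood, pack from where it was at the start of the episode above 0.02 m).
It also fails if it takes over 51 s, if anything falls off the work surface, if the arm or the gripper's body presses on something with over 40 N, if the wrist force passes 120 N, or if a joint passes its speed limit or range.

## Working session

There is one attempt and no reset: what is moved stays moved. The work goes in short steps, each a Python script; the robot and the scene stay as the last script left them, time stands still between calls to the robot, and variables do not carry over. Pictures are saved under pics/ and viewed, at most 10 in all, crops included, and the job is handed in when it is done.

```bash
mkdir -p pics; ls
python3 - <<'E'
from plant import *
import cv2,numpy as np
for n in("scene","side"):
    p,d=get_image(n); cv2.imwrite(f"pics/{n}0.png",p[:,:,::-1]); np.save(f"pics/{n}0.npy",d)
    c=get_calibration(n); print(n,np.round(c["intrinsics"],1).tolist(),c["dist_coeffs"],np.round(c["world_from_camera"],3).tolist())
print(observe())
E
```

```text
pics
scene [[383.3, 0.0, 277.8], [0.0, 383.3, 210.0], [0.0, 0.0, 1.0]] [-0.0879269  0.         0.         0.         0.       ] [[0.83, -0.264, 0.491, -0.096], [-0.557, -0.355, 0.751, -1.048], [-0.024, -0.897, -0.442, 0.597], [0.0, 0.0, 0.0, 1.0]]
side [[545.4, 0.0, 288.1], [0.0, 545.4, 206.5], [0.0, 0.0, 1.0]] [0.05300902 0.         0.         0.         0.        ] [[0.867, -0.179, 0.465, -0.439], [-0.498, -0.35, 0.794, -1.725], [0.021, -0.92, -0.392, 0.832], [0.0, 0.0, 0.0, 1.0]]
{'time_s': 0.1, 'q': array([ 1.03193370e+00,  2.21184534e-01,  1.52749478e+00,  1.74192286e-05,
        1.39469988e+00, -1.26075202e-01]), 'joint_velocities': array([-0.00044927, -0.00405622, -0.00293009, -0.00035353,  0.00022499,
        0.00120846]), 'joint_torque': array([ 2.17745855e-04, -4.98248506e+01, -3.90543687e+01, -2.48113174e-04,
        5.69180687e-03, -2.40509002e-05]), 'eef_pos': array([0.25039939, 0.57198971, 0.19758662]), 'tcp_rot': array([-3.13982245e+00, -2.41650782e-04,  2.72880195e+00]), 'ft_force': array([ 0.37288365, -0.64553916,  0.830486  ]), 'torque': array([ 0.02006469, -0.01984098, -0.00286384]), 'grasp_force': 0.0, 'opening': 0.08540672185160106}
```

View pics/scene0.png

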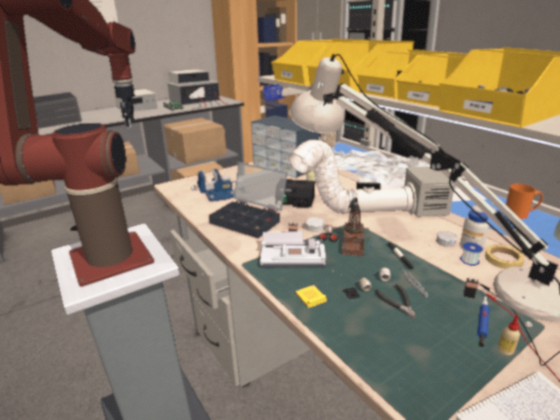

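View pics/side0.png

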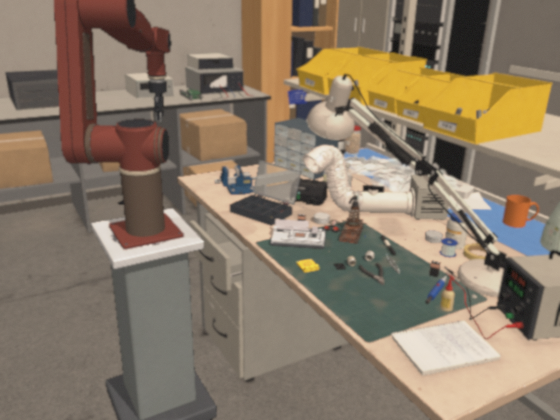

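The scene view shows the pale fixture with its carrier at about (293,250), and the yellow decoy at (312,296). The white duct and a lamp stand beyond it at (340,190). The side view shows the fixture at (298,233).

```bash
cat > h.py <<'E'
from plant import *
import cv2,numpy as np
def ray(n,uv,z,c=None):
    c=c or get_calibration(n)
    K=np.array(c["intrinsics"]);T=np.array(c["world_from_camera"])
    p=cv2.undistortPoints(np.array(uv,float).reshape(-1,1,2),K,np.array(c["dist_coeffs"])).reshape(-1,2)
    d=np.c_[p,np.ones(len(p))]@T[:3,:3].T
    return T[:3,3]+d*((z-T[2,3])/d[:,2])[:,None]
def cloud(n,d,c):
    v,u=np.mgrid[:420,:560]
    K=np.array(c["intrinsics"]);T=np.array(c["world_from_camera"])
    p=cv2.undistortPoints(np.c_[u.ravel(),v.ravel()].astype(float).reshape(-1,1,2),K,np.array(c["dist_coeffs"])).reshape(-1,2)
    return ((np.c_[p,np.ones(len(p))]*d.reshape(-1,1))@T[:3,:3].T+T[:3,3]).reshape(420,560,3)
E
python3 - <<'E'
from h import *
print(ray("scene",[(293,250),(262,263),(325,263),(312,296),(353,240),(350,185)],0.03).round(3))
print(ray("side",[(298,233)],0.03).round(3))
d=np.load("pics/scene0.npy");c=get_calibration("scene");P=cloud("scene",d,c)
for u,v in[(293,250),(312,296),(325,170),(400,198),(355,200),(353,240),(318,105),(245,215),(390,100)]: print(u,v,P[v,u].round(3))
p=cv2.imread("pics/scene0.png");cv2.imwrite("pics/crop0.png",cv2.resize(p[200:320,230:390],None,fx=5,fy=5,interpolation=2))
print(get_calibration("wrist"))
E
```

```text
[[ 0.429 -0.318  0.03 ]
 [ 0.326 -0.321  0.03 ]
 [ 0.459 -0.418  0.03 ]
 [ 0.348 -0.504  0.03 ]
 [ 0.6   -0.376  0.03 ]
 [ 0.878 -0.07   0.03 ]]
[[ 0.429 -0.315  0.03 ]]
293 250 [ 0.427 -0.32   0.032]
312 296 [ 0.363 -0.485  0.011]
325 170 [ 0.683 -0.146  0.157]
400 198 [ 0.881 -0.306  0.06 ]
355 200 [ 0.644 -0.329  0.127]
353 240 [ 0.618 -0.358  0.015]
318 105 [ 0.67  -0.121  0.366]
245 215 [ 0.432 -0.043  0.025]
390 100 [ 0.812 -0.281  0.388]
{'intrinsics': array([[301.31729979,   0.        , 280.79338203],
       [  0.        , 301.31729979, 209.51669317],
       [  0.        ,   0.        ,   1.        ]]), 'dist_coeffs': array([-0.06187478,  0.        ,  0.        ,  0.        ,  0.        ]), 'world_from_camera': array([[ 0.40088148,  0.8695514 ,  0.28839972,  0.17631594],
       [ 0.91612819, -0.3798859 , -0.12804627,  0.60369562],
       [-0.00178382,  0.31554249, -0.94890977,  0.37360553],
       [ 0.        ,  0.        ,  0.        ,  1.        ]])}
```

View pics/crop0.png

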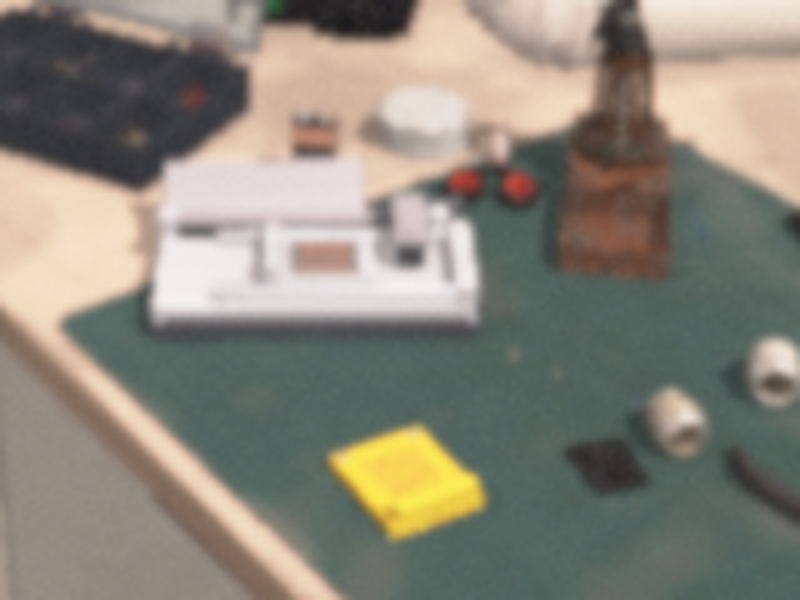

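Fixture at about world (0.42,-0.32), with the paddle on the far side and loading roughly towards image right. The carrier with the copper strip in its channel, at crop (325,258), is the one meant: it is grey and copper and lies in the channel. The yellow lookalike at crop (405,480) is on the mat and is not. I'll retract, swing round at a small radius clear of the duct and lamp, and look with the wrist camera.

Run:
```python
from h import *
o=observe()["tcp_rot"]
movep([0.2,0.36,0.28],o)
q=observe()["q"].copy(); q[0]=-0.65; q[5]=-1.59
set_joints(q)
movep([0.41,-0.31,0.22],[np.pi,0,2.51])
s=observe();print(s["time_s"],s["q"].round(3),s["eef_pos"].round(4),s["tcp_rot"].round(3))
import pickle
c=get_calibration("wrist");p,d=get_image("wrist")
pickle.dump((p,d,c),open("pics/w1.pkl","wb"));cv2.imwrite("pics/w1.png",cv2.resize(p[:,:,::-1],(800,600)))
```

```text
3.7083 [-0.8   -0.061  1.786  0.     1.419 -1.74 ] [ 0.4101 -0.3092  0.2198] [ 3.141e+00 -1.000e-03  2.510e+00]
```

View pics/w1.png

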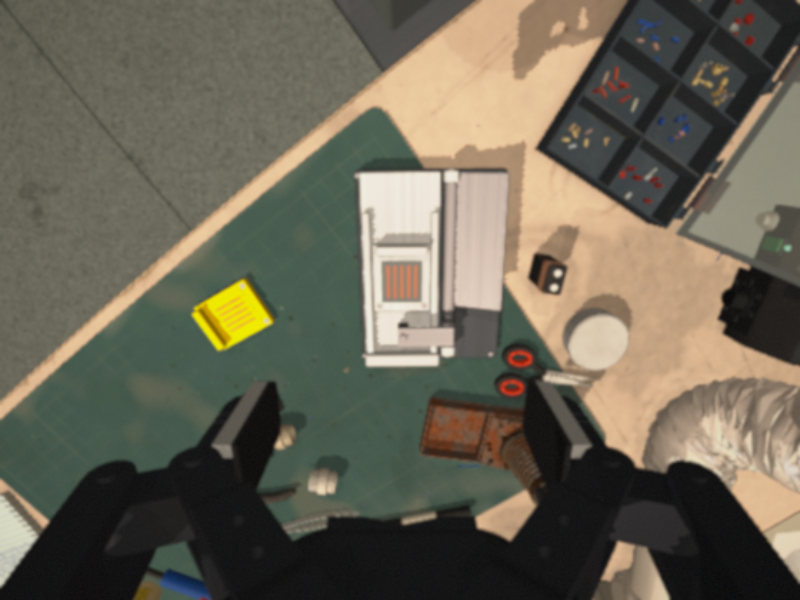

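The wrist view shows the fixture upright in the picture: loading direction is down, paddle on the right at (480,240), jaw at (425,337), carrier at (403,280) short of the jaw. The rusty figure stands at (480,435). I'll enlarge this for corner readings.

Run:
```python
from h import *
import pickle
p,d,c=pickle.load(open("pics/w1.pkl","rb"))
P=cloud("wrist",d,c)
x0,y0=240,108
cv2.imwrite("pics/w1c.png",cv2.resize(p[y0:y0+155,x0:x0+125,::-1],None,fx=3.8,fy=3.8,interpolation=2))
# heights at key pixels
for u,v in[(275,135),(283,197),(281,170),(335,160),(335,200),(300,237),(342,240),(280,230)]: print(u,v,P[v,u].round(4))
```

```text
275 135 [ 0.364  -0.285   0.0219]
283 197 [ 0.4306 -0.3216  0.0318]
281 170 [ 0.402  -0.3038  0.028 ]
335 160 [ 0.4283 -0.2437  0.0391]
335 200 [ 0.4706 -0.2707  0.0372]
300 237 [ 0.4827 -0.333   0.0451]
342 240 [ 0.5322 -0.2946  0.0159]
280 230 [ 0.4601 -0.3478  0.0449]
```

View pics/w1c.png

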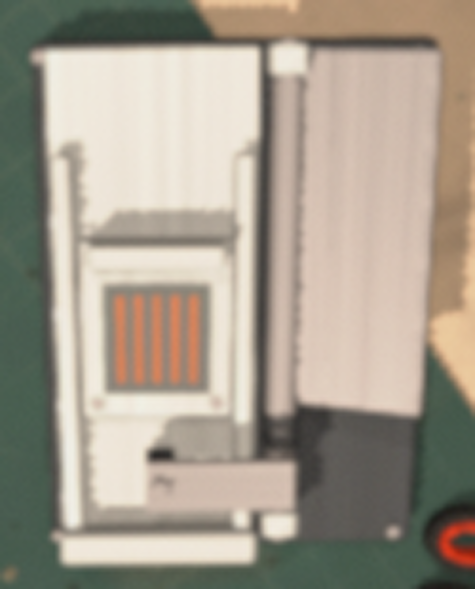

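The crop shows the base plate corners at (33,45), (438,40), (412,540) and (52,540), and the rail ends at (77,148) and (237,150). The carrier's rear ledge is at row 243 and its front edge at row 415, well short of the jaw.

Run:
```python
from h import *
import pickle
p,d,c=pickle.load(open("pics/w1.pkl","rb"))
f=lambda x,y:((x+.5)/3.8-.5+240,(y+.5)/3.8-.5+108)
L=[(33,45,-105,-39,12),(438,40,-105,93,12),(412,540,74,93,12),(52,540,74,-39,12),(77,148,-70,-26,27.5),(237,150,-70,26,27.5)]
W=np.array([ray("wrist",[f(a,b)],z/1e3,c)[0,:2] for a,b,_,_,z in L]);F=np.array([(x,y) for *_,x,y,_ in L])/1e3
wc,fc=W.mean(0),F.mean(0)
A,B=W-wc,F-fc
th=np.arctan2((B[:,0]*A[:,1]-B[:,1]*A[:,0]).sum(),(A*B).sum())
R=np.array([[np.cos(th),-np.sin(th)],[np.sin(th),np.cos(th)]]);t=wc-R@fc
print("yaw",th,"t",t.round(4));print(((W-t)@R*1e3).round(1))
np.savez("fix.npz",th=th,t=t)
for a,b,z in[(85,413,28),(228,413,28),(92,243,37),(228,243,37),(105,284,28),(208,390,28),(297,512,42),(150,460,42)]:
    print(a,b,((ray("wrist",[f(a,b)],z/1e3,c)[0,:2]-t)@R*1e3).round(1))
```

```text
yaw -0.6226405183208646 t [ 0.4367 -0.3291]
[[-103.1  -39.3]
 [-103.9   91.8]
 [  74.3   94. ]
 [  73.   -39.5]
 [ -71.7  -24.9]
 [ -70.6   25.9]]
85 413 [ 17.5 -24.8]
228 413 [17.9 24. ]
92 243 [-42.9 -20.4]
228 243 [-42.5  22.8]
105 284 [-27.4 -17. ]
208 390 [ 9.6 17.1]
297 512 [48.7 46.9]
150 460 [29.3 -2.7]
```

The fixture fit agrees to within 2 mm. The carrier's rear face is at fixture x ≈ -42.5, so its origin is -42 mm from home. I'll straddle the hinge with fingers at y = 0 and 70, behind the carrier, and press guarded.

```bash
cat >> h.py <<'E'
_f=np.load("fix.npz");th=float(_f["th"]);t=_f["t"]
R2=np.array([[np.cos(th),-np.sin(th)],[np.sin(th),np.cos(th)]])
def w(x,y,z): return [*(t+R2@np.array([x,y])/1e3),z/1e3]
def fx():
    s=observe();f=s["ft_force"]
    return (R2.T@(s["eef_pos"][:2]-t)*1e3).round(1),round(s["eef_pos"][2]*1e3,1),np.r_[R2.T@f[:2],f[2]].round(1),round(s["time_s"],2)
E
python3 - <<'E'
from h import *
import pickle
gripper_to(0.055)
movep(w(-62,35,110),[np.pi,0,th+np.pi])
print(fx(),observe()["opening"])
move_l(w(-62,35,50),feed=0.08,max_force=6);print(fx())
hit=move_l(w(-62,35,20),feed=0.015,max_force=3);print(hit,fx())
c=get_calibration("wrist");p,d=get_image("wrist")
pickle.dump((p,d,c),open("pics/w2.pkl","wb"));cv2.imwrite("pics/w2.png",cv2.resize(p[80:,100:500,::-1],(800,680))[:600])
E
```

```text
(array([-61.2,  34.8]), np.float64(110.9), array([-0. , -0.6,  0.8]), 4.72) 0.055244622678574676
(array([-61.5,  34.9]), np.float64(50.4), array([-0.9, -0.3, -0.2]), 5.62)
False (array([-62.,  35.]), np.float64(20.1), array([ 0.3,  0.3, -0. ]), 7.77)
```

View pics/w2.png

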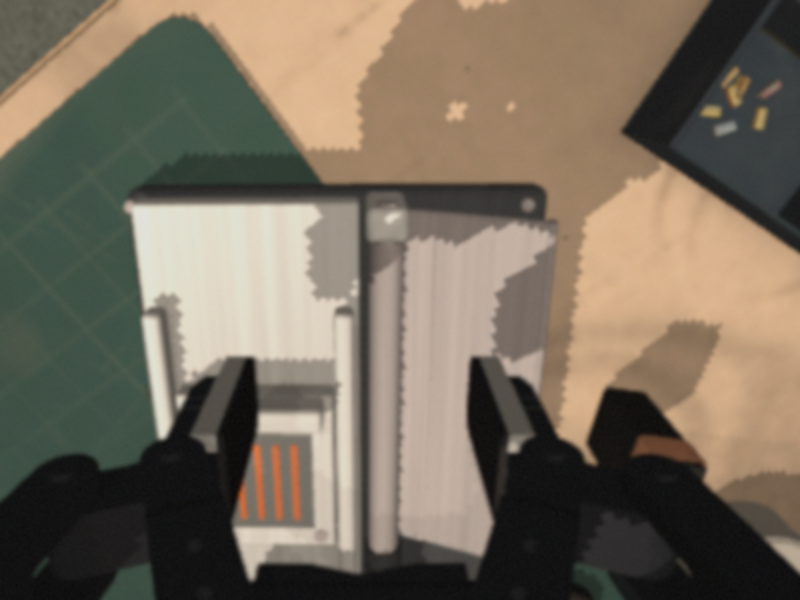

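The wrist view shows the fingertips at about (235,400) and (500,400), straddling the hinge with the carrier below. The pack is at (650,430), close to the right knuckle. No contact was felt, so I'll check heights in the depth.

Run:
```python
from h import *
import pickle
p,d,c=pickle.load(open("pics/w2.pkl","rb"))
P=cloud("wrist",d,c)
def g(u,v):
    q=P[v,u]; return np.r_[R2.T@(q[:2]-t),q[2]]*1e3
for a,b,n in[(210,250,'bed'),(420,280,'pad in'),(530,260,'pad out'),(470,320,'pad'),(240,362,'tipL'),(485,362,'tipR'),(230,375,'L'),(500,375,'R'),(225,420,'L'),(515,420,'R'),(290,405,'ledge'),(270,480,'board'),(620,400,'packtop'),(670,450,'pack'),(600,440,'pack'),(565,440,'kn'),(480,430,'R pad in')]:
    u,v=round(a/2+100),round(b/2+80); print(n,(u,v),g(u,v).round(1),round(float(d[v,u]),3))
print(fx(),observe()["opening"])
for n in("scene",):
    p,d=get_image(n);cv2.imwrite("pics/s2.png",cv2.resize(p[190:280,240:360,::-1],None,fx=6.6,fy=6.6,interpolation=2))
```

```text
bed (205, 205) [-87.6 -11.7  22.9] 0.182
pad in (310, 220) [-81.   51.2  31. ] 0.176
pad out (365, 210) [-91.2  79.5  43.1] 0.161
pad (335, 240) [-71.2  65.4  37.5] 0.173
tipL (220, 261) [-72.3   4.5  65. ] 0.147
tipR (342, 261) [-72.4  64.   65.3] 0.146
L (215, 268) [-72.3   3.4  71.9] 0.14
R (350, 268) [-71.6  66.8  70.6] 0.141
L (212, 290) [-73.    6.2  91.1] 0.121
R (358, 290) [-72.   66.   89.6] 0.123
ledge (245, 282) [-42.4  12.3  36. ] 0.183
board (235, 320) [-10.7   3.9  31.9] 0.197
packtop (410, 280) [-28.5 125.8  12.2] 0.21
pack (435, 305) [-27.4 130.8  40. ] 0.184
pack (400, 300) [-12.4 120.5  12.9] 0.215
kn (382, 300) [-72.9  73.3  98. ] 0.115
R pad in (340, 295) [-60.5  61.8  76.2] 0.14
(array([-61.9,  35. ]), np.float64(20.1), array([ 0.5, -0.2,  0. ]), 7.82) 0.0549135551417908
```

View pics/s2.png

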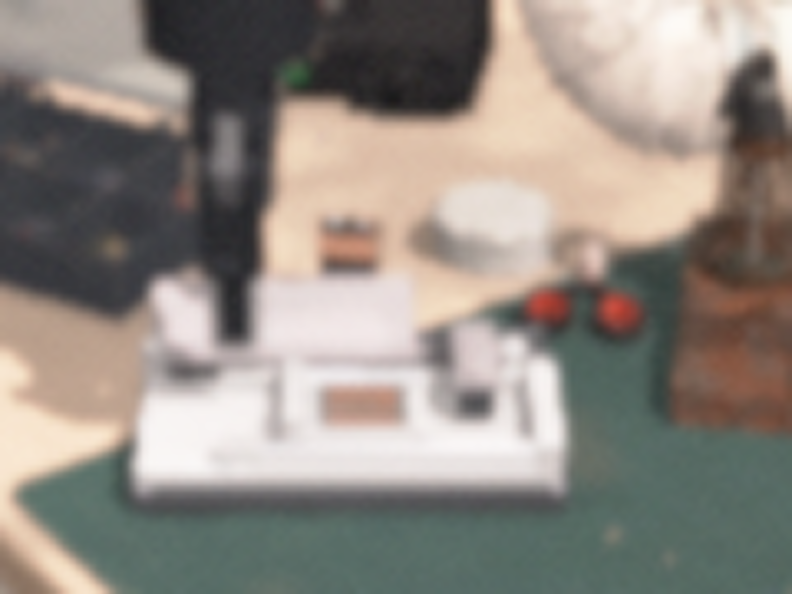

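Run:
```python
from h import *
c=get_calibration("scene");T=np.array(c["world_from_camera"])
def proj(x,y,z):
    q=np.linalg.inv(T)@np.r_[w(x,y,z),1]
    u=cv2.projectPoints(q[:3].reshape(1,1,3),np.zeros(3),np.zeros(3),np.array(c["intrinsics"]),np.array(c["dist_coeffs"]))[0].ravel()
    return ((u-[240,190])*6.6).round()
for a in[(-62,-7,22),(-62,-7,35),(-62,-7,50),(-62,-7,65),(-62,-7,80),(-62,70,22),(-62,70,37),(-62,70,50),(-62,70,65),(-105,-39,12),(74,-39,12),(14,84,42),(-102,84,42)]: print(a,proj(*a))
```

```text
(-62, -7, 22) [232. 428.]
(-62, -7, 35) [231. 402.]
(-62, -7, 50) [230. 371.]
(-62, -7, 65) [229. 339.]
(-62, -7, 80) [228. 308.]
(-62, 70, 22) [239. 333.]
(-62, 70, 37) [238. 304.]
(-62, 70, 50) [237. 278.]
(-62, 70, 65) [236. 248.]
(-105, -39, 12) [125. 492.]
(74, -39, 12) [565. 491.]
(14, 84, 42) [410. 277.]
(-102, 84, 42) [149. 279.]
```

Both cameras agree that the fingertips are at z ≈ 65 mm, while the reported TCP z is 20 mm. I'll check whether that offset is constant, using the earlier high view.

Run:
```python
from h import *
import pickle
for n,ez in(("w1",219.8),("w2",20.1)):
    p,d,c=pickle.load(open(f"pics/{n}.pkl","rb"))
    P=cloud("wrist",d,c);m=(d>0.05)&(d<0.16)
    T=np.array(c["world_from_camera"]);print(n,"cam z-eef",(T[2,3]*1e3-ez).round(1),"cam xy fix",(R2.T@(T[:2,3]-t)*1e3).round(1))
    q=P[m];print(" lowest near pts rel eef:",np.percentile(q[:,2]*1e3-ez,[0.2,1,5]).round(1))
s=observe();print(s["eef_pos"],s["q"].round(4), inverse_kinematics(list(s["eef_pos"]),list(s["tcp_rot"])))
```

```text
w1 cam z-eef 176.1 cam xy fix [-113.4    0.4]
 lowest near pts rel eef: [48.5 53.2 67.1]
w2 cam z-eef 176.0 cam xy fix [-142.4   34.2]
 lowest near pts rel eef: [-8.8 -3.8  9.7]
[ 0.40676775 -0.26457068  0.0200584 ] [-0.7393  0.101   2.0266 -0.      1.0138 -1.6875] [-7.39349782e-01  1.01036074e-01  2.02659056e+00 -3.17441332e-05
  1.01383148e+00 -1.68751027e+00]
```

The camera is rigid to the TCP, so the real tips sit about 45 mm above the reported TCP in both views. I'll offset by that and rely on force. First I check the knuckle clearance to the pack, then press.

Run:
```python
from h import *
import pickle
p,d,c=pickle.load(open("pics/w2.pkl","rb"));P=cloud("wrist",d,c)
q=np.c_[(P[...,:2].reshape(-1,2)-t)@R2,P[...,2].ravel()]*1e3
q=q[(d.ravel()>0.03)]
for lo in range(60,200,10):
    m=(q[:,2]>lo)&(q[:,2]<lo+10)&(q[:,1]<200)&(q[:,0]<60)&(q[:,0]>-100)
    if m.any(): print("z",lo,"y",np.percentile(q[m,1],[1,99]).round(),"x",np.percentile(q[m,0],[1,99]).round())
m=(q[:,1]>105)&(q[:,1]<150)&(q[:,0]>-60)&(q[:,0]<30)&(q[:,2]>25)&(q[:,2]<60);print("pack",np.percentile(q[m],[2,98],axis=0).round())
hit=move_l(w(-62,35,2),feed=0.02,max_force=2.5);print(hit,fx())
```

```text
z 60 y [-5. 74.] x [-73. -51.]
z 70 y [-7. 75.] x [-73. -51.]
z 80 y [-7. 75.] x [-73. -51.]
z 90 y [-10.  78.] x [-74. -52.]
z 100 y [-24.  92.] x [-75. -54.]
z 110 y [-25.  94.] x [-75. -50.]
z 120 y [-27.  96.] x [-79. -50.]
z 130 y [-29.  97.] x [-79. -54.]
z 140 y [-31.  99.] x [-81. -66.]
z 150 y [13. 55.] x [-82. -79.]
pack [[-29. 121.  25.]
 [-14. 140.  47.]]
False (array([-61.9,  35. ]), np.float64(2.1), array([-0.1, -0.5, -0.3]), 8.92)
```

Run:
```python
from h import *
for z in (-4,-7,-10,-13,-16,-18,-19,-20,-21,-22,-23,-24):
    hit=move_l(w(-62,35,z),feed=0.03,max_force=12); hold(0.1); r=fx(); print(hit,r)
    if r[2][2]>7.5 or hit: break
```

```text
False (array([-61.2,  34.9]), np.float64(-3.5), array([1.5, 0.3, 4.5]), 9.37)
False (array([-61.4,  35. ]), np.float64(-6.5), array([1.2, 0.1, 5.5]), 9.72)
False (array([-61.3,  34.9]), np.float64(-9.3), array([ 0.7, -0.7,  6.5]), 10.07)
False (array([-61.2,  34.6]), np.float64(-11.6), array([-2.4, -1.2, 13.7]), 10.42)
```

Contact began near eef z ≈ 0, and the force rose sharply at -11.6, as a hard stop would. I'll verify paddle and jaw heights from depth.

Run:
```python
from h import *
import pickle
c=get_calibration("wrist");p,d=get_image("wrist")
P=cloud("wrist",d,c)
q=np.c_[(P[...,:2].reshape(-1,2)-t)@R2,P[...,2].ravel()]*1e3
q=q[(d.ravel()>0.03)]
def med(n,x0,x1,y0,y1,z1=60):
    m=(q[:,0]>x0)&(q[:,0]<x1)&(q[:,1]>y0)&(q[:,1]<y1)&(q[:,2]<z1); print(n,m.sum(),np.percentile(q[m,2],[5,50,95]).round(1) if m.any() else '')
med("bed",-98,-85,-15,15);med("paddle in",-98,-80,55,60);med("paddle mid",-98,-80,66,72);med("paddle out",-98,-80,78,84);med("paddle far",-40,0,55,80)
for lo in range(15,60,5):
    m=(q[:,2]>lo)&(q[:,2]<lo+5)&(q[:,0]<-60)&(q[:,0]>-78)&(q[:,1]>-10)&(q[:,1]<10); print(lo,m.sum(),q[m].mean(0).round() if m.any() else '')
ps,ds=get_image("scene");Q=cloud("scene",ds,get_calibration("scene"));s=np.c_[(Q[...,:2].reshape(-1,2)-t)@R2,Q[...,2].ravel()]*1e3
q=s;med("jaw(scene)",30,46,-3,35,90);med("paddle scene",-40,0,58,82);med("bed s",-98,-85,-15,15)
cv2.imwrite("pics/w3.png",np.hstack([cv2.resize(p[120:420,130:430,::-1],(400,400)),cv2.resize(ps[210:270,255:335,::-1],(400,400),interpolation=2)]))
print(fx())
```

```text
bed 1453 [21.9 22.9 23.8]
paddle in 344 [25.6 26.6 27.5]
paddle mid 402 [24.7 25.6 26.5]
paddle out 392 [23.6 24.6 25.6]
paddle far 1275 [25.1 26.2 27.2]
15 0 
20 904 [-71.   0.  23.]
25 36 [-67.   5.  29.]
30 124 [-69.   3.  33.]
35 173 [-69.   2.  38.]
40 193 [-69.   1.  43.]
45 205 [-69.   2.  48.]
50 247 [-69.   1.  53.]
55 220 [-69.   2.  57.]
jaw(scene) 89 [22.2 29.9 63.6]
paddle scene 91 [-805.  -794.9   25.2]
bed s 29 [22.1 22.9 24.1]
(array([-61.2,  34.6]), np.float64(-11.6), array([-3.9, -0.7, 13.7]), 10.52)
```

View pics/w3.png

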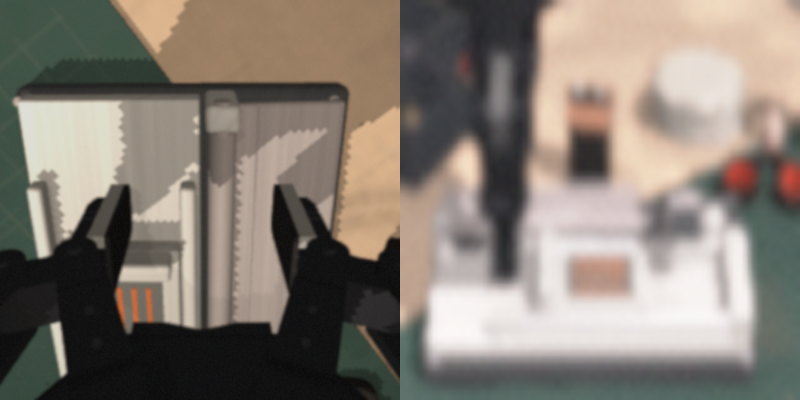

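The pictures show the paddle flat (depth 22.6 mm after the bed bias, tilted slightly past level) and the jaw up at right panel (680,215). Step 1 is holding. Ease the press slightly and push.

Run:
```python
from h import *
move_l(w(-62,35,-12.4),feed=0.02);hold(0.2);print(fx())
print(move_l(w(-20,35,-12.4),feed=0.04,max_force=15),fx())
for x in(-15,-12,-10,-8,-6):
    h=move_l(w(x,35,-12.4),feed=0.03,max_force=12);hold(0.1);r=fx();print(h,r)
    if h or r[2][0]<-12:break
hold(0.3);print(fx())
import pickle
c=get_calibration("wrist");p,d=get_image("wrist");P=cloud("wrist",d,c)
cv2.imwrite("pics/w4.png",cv2.resize(p[120:420,100:460,::-1],(720,600)))
ps,ds=get_image("scene");cv2.imwrite("pics/s4.png",ps[:,:,::-1]);cv2.imwrite("pics/s4c.png",np.hstack([cv2.resize(p[120:420,130:430,::-1],(400,400)),cv2.resize(ps[210:270,255:335,::-1],(400,400),interpolation=2)]))
```

```text
(array([-61.3,  34.6]), np.float64(-11.5), array([-0.8, -0.1,  9.5]), 10.97)
False (array([-21.1,  35.3]), np.float64(-11.6), array([-6.5,  0.4, 13.6]), 12.17)
False (array([-15.5,  35.4]), np.float64(-11.6), array([-4.4,  1.4, 13.2]), 12.58)
False (array([-12.6,  35.4]), np.float64(-11.6), array([-4.7,  2.1, 13.4]), 12.93)
False (array([-12.1,  35.4]), np.float64(-11.6), array([-8.9,  0.9, 17.9]), 13.28)
False (array([-12.2,  35.4]), np.float64(-11.8), array([-16.9,  -0.5,  26. ]), 13.63)
(array([-12.2,  35.4]), np.float64(-11.8), array([-17.7,   0. ,  25.6]), 13.93)
```

View pics/s4c.png

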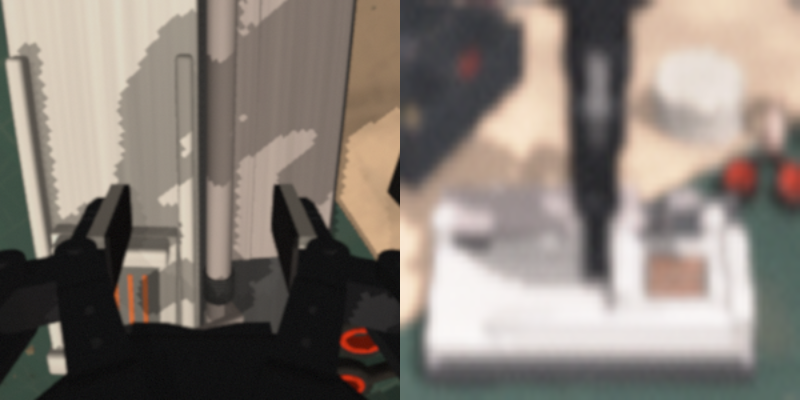

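The carrier moved about 41 mm and is blocked against the end stop, with the board under the open jaw at right panel (675,275) and the paddle still held. Now back off along x, then lift and look.

Run:
```python
from h import *
hold(0.2)
move_l(w(-19,35,-12.0),feed=0.03);print(fx())
move_l(w(-19,35,15),feed=0.04);print(fx())
move_l(w(-29,35,175),feed=0.15);hold(0.3);print(fx())
c=get_calibration("wrist");p,d=get_image("wrist");P=cloud("wrist",d,c)
import pickle;pickle.dump((p,d,c),open("pics/w5.pkl","wb"))
cv2.imwrite("pics/w5.png",cv2.resize(p[80:280,200:400,::-1],(600,600),interpolation=2))
```

```text
(array([-17. ,  34.9]), np.float64(-10.4), array([2.2, 1.3, 8.1]), 14.75)
(array([-19.4,  35. ]), np.float64(14.7), array([ 0.8,  0.2, -0.7]), 15.57)
(array([-29.3,  35. ]), np.float64(174.4), array([0.5, 0.4, 0.8]), 17.09)
```

View pics/w5.png

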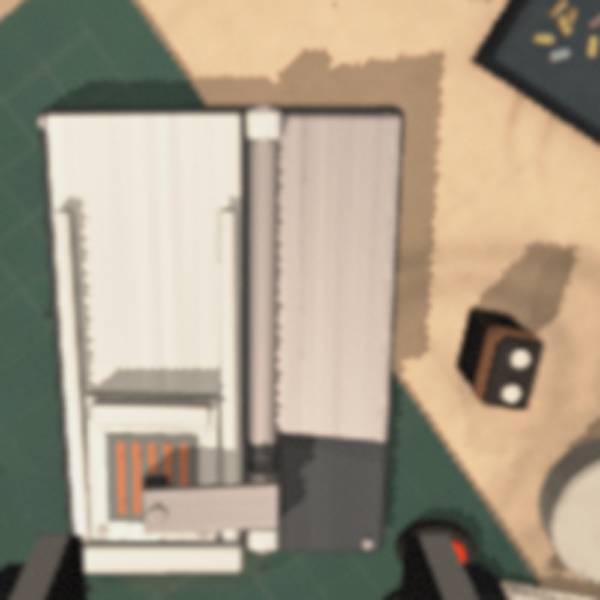

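The carrier lies straight under the jaw, with its ledge at row ~402 and its front edge at ~538 next to the stop at ~545. I'll check this numerically before handing in.

Run:
```python
from h import *
import pickle
p,d,c=pickle.load(open("pics/w5.pkl","rb"))
for a,b,z in[(90,402,37),(220,400,37),(108,435,28),(195,435,28),(240,546,31.5),(83,546,31.5),(90,538,28),(368,548,12),(82,200,27.5),(145,487,45),(278,487,45)]:
    f=((a+.5)/3-.5+200,(b+.5)/3-.5+80); print(a,b,((ray("wrist",[f],z/1e3,c)[0,:2]-t)@R2*1e3).round(1))
P=cloud("wrist",d,c);q=np.c_[(P[...,:2].reshape(-1,2)-t)@R2,P[...,2].ravel()]*1e3
for n,(x0,x1,y0,y1) in dict(bed=(-98,-80,-15,15),padin=(-80,-20,55,60),padout=(-80,-20,76,82),jaw=(31,45,5,25),plate=(2,8,-20,20)).items():
    m=(q[:,0]>x0)&(q[:,0]<x1)&(q[:,1]>y0)&(q[:,1]<y1);print(n,np.median(q[m,2]).round(1))
```

```text
90 402 [ -0.8 -22.2]
220 400 [-1.6 25.6]
108 435 [ 15.7 -17.6]
195 435 [15.7 15.7]
240 546 [61.3 32.9]
83 546 [ 61.5 -29.3]
90 538 [ 59.8 -27. ]
368 548 [72.8 86.6]
82 200 [-73.1 -22.9]
145 487 [29.7 -2.2]
278 487 [29.7 47. ]
bed 22.8
padin 287.7
padout 264.5
jaw 47.3
plate 39.8
```

```bash
python3 -c "
from plant import *
print(job_done(),observe()['time_s'])"
```

```text
the job is handed in; nothing more can be done
the job is handed in; nothing more can be done
```

The job is handed in, with no verdict returned: the last look showed the carrier home against the end stop to about 1 mm, the jaw down on it, and the arm clear at about 17 s of the 51 s allowed.

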